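Key the turntable hub to its shaft

TASK

The hub of the sample turntable is loose on its shaft. Take the tapered steel key out of its stand, start it thin end down in the gap between hub and shaft and let go of it; then tap or press it down on its head with the closed gripper until it is tight and the hub has no play left. Leave the other things on the bench where they are.

Things in the scene. Friction and masses are not known exactly. Their poses are not given: they have to be found in the camera images.
- key: loose steel gib-head key, 84 mm long, 80 g, thin end down in the stand. Origin: bottom of its thin end; z up to the head, x towards its flat face. Blade z 0-52 mm, 12 mm wide in y: flat face at x = +7; the other face tapers 1 in 6, x = +1 at the tip to -7.7 (6 to 14.7 mm thick). Head z 52-84 mm: x -8 to +7.5, 16 mm wide in y; grip it across y.
- key_head (a point): centre of the flat top of the key's head, 84 mm above the tip; the place to tap
- stand: fixed grey block 60 x 60 x 50 mm, origin under its centre. A pocket at its middle, 40 mm deep, 1 to 1.5 mm wider than the blade, holds the key, origin over origin, with the stand's axes; the head's underside stands 12 mm above the block. Lift the key straight up at least 45 mm to clear it.
- drive: fixed turntable, origin under it on the shaft's axis, z up. Grey base 140 x 140 x 30 mm, round plate 132 mm across (top at z 41 mm), on it an aluminium hub 68 mm across, top at z = 91 mm. The upright 32 mm shaft ends level with the hub's top; a flat at x = -12 mm is one side of the gap. The key goes in from above, its x, y axes the same way as the drive's, flat face to the shaft.
- keyway (a point): mouth of the gap, level with the hub's top, axes as the drive's: the key's x, y belong here when its flat face touches the shaft. The gap is 15 mm wide in y; in x at the mouth from +7 mm (shaft's flat) to -3.7 mm (hub, slack), and its hub side slopes in going down, 1 in 6. Laid in, the key's tip stops about 28 mm below the mouth; tight, about 46 mm, head's underside 6 mm above the hub.
- hub (a joint): sideways shift of the hub on the shaft (m) towards the drive's -x: 0 slack, 0.003 its stop, all play taken up. The hub rubs with about 6 N and stays where it is left. Driving the key takes some 5 to 12 N down on the head; at the stop the resistance rises steeply and 15 to 20 N leaves it tight, held by friction.
- beaker: bystander: small glass beaker, 53 mm across, 70 mm high, origin under its centre
- dish: bystander: petri dish, 63 mm across, 16 mm high, origin under its centre
- timer: bystander: small white bench timer, 44 x 68 x 50 mm, origin under its centre
- tape: bystander: roll of tape lying flat, 96 mm across, 25 mm high, origin under its centre
Things that resemble listed ones, but are neither listed nor needed, are in the scene too. There is more than one size of the drive; the one meant has the size given above.

How it is judged:
On the way:
1. the key is let go thin end down in the gap (tip 8 mm or more below the hub's top, within 8 mm sideways and 0.25 rad of upright), the hub still slack (shifted under 2 mm) (z of key in the frame of keyway below -0.008 m and horizontal distance between key and keyway below 0.008 m and angle between key's own z axis and vertical below 0.25 rad and value of joint hub below 0.002 m and contact force between the fingers and key below 0.05 N), for 0.2 s.
At the end, for the whole second after the job is handed in: the key is upright in the gap (within 0.12 rad and 5 mm of its place), its tip more than 40 mm below the hub's top, wedged (pressed on by hub and shaft with more than 10 N), at rest, and the hub has shifted by more than 2.5 mm of its 3 mm play (value of joint hub above 0.0025 m and z of key in the frame of keyway below -0.04 m and horizontal distance between key and keyway below 0.005 m and angle between key's own z axis and vertical below 0.12 rad and contact force between key and drive above 10 N and linear speed of key below 0.02 m/s); the robot touches nothing.
It fails at once if a bystander (beaker, dish, timer, tape) is moved more than 30 mm (distance of any of beaker, dish, timer, tape from where it was at the start of the episode above 0.03 m).
It also fails if it takes over 48 s, if anything falls off the work surface, if the arm or the gripper's body presses on something with over 40 N, if the wrist force passes 120 N, or if a joint passes its speed limit or range.

ROBOT

A 6-joint arm with a two-finger parallel gripper is mounted at the origin on a cart in front of the work surface, level with it; the furniture and walls round the work are solid. World frame = base frame: x ahead of the robot, y to its left, z up, the work surface at z = 0. Lengths are in m, angles in rad, forces in N, time in s.
With the tool pointing down it reaches from about 0.25 to 0.775 m from the base axis. Payload 4 kg.
Tool frame: the origin (TCP) lies on the centre line of the jaws, within the pads' length; the fingertips stand 8 mm ahead of it and the grasp point (between the pads) lies 11 mm behind it; z points along the fingers, y is the line along which they close (so a half turn about z gives the same grasp; the last joint's range is limited). The gripper opens to 94 mm and grips with 3 to 60 N. Pads are 16 mm wide; open, the fingers measure 119 mm over their backs; the gripper's body (75 mm by 177 mm) begins 78 mm behind the grasp point.
Start: joints at [-1.38, 0.087, 1.371, -0, 1.684, -0.103], TCP at [0.159, -0.526, 0.214] pointing down, gripper open.
Joint ranges: [-3.1, 3.1], [-0.76, 2.03], [0.27, 2.55], [-1.08, 4.22], [0.17, 2.65], [-2.57, 2.57]. Speed limits (rad/s): [2.79, 2.79, 3.14, 3.14, 3.14, 3.14].

INTERFACE

Orientations are given as a unit quaternion [w, x, y, z].
In Python, from bench import sense, read_camera, job_done gives the robot as it stands. The module is installed in compiled form; this text tells all that it offers.
- The arm moves only by the shell command python3 -m handwheel 'ROWS'. ROWS is JSON, a list of rows, each an object with "offset": the shift along the tool's x, y, z in mm, a list of three; "turn": the turn about the tool's z in rad; "fingers": the gripper's target within -1 to 1 (shut at 1, half-way at 0, fully open at -1). A call has 1 to 12 rows; each row is the pose to reach, as a shift and turn from the pose commanded when the call began, along the tool's axes at that moment; what a row does not reach only later rows make up. A row lasts 1/8 s, in which the tool goes at most 62.5 mm and 10.7 degrees, less where a joint would pass 70% of its speed; a pose out of reach is approached as far as the arm can. A call with a gripper value outside its range is refused whole. The fingers move at their own pace and stop on an object; the grip force is fixed at half the most. Time passes only in rows, so rows that repeat a pose let the fingers close. It gives the time, the measured TCP pose, the force, the opening and the grip force at its end, in the units of the state.
- sense(): the state, without advancing time (a new reading comes with each control period).
- read_camera(name): name is "side" or "top" or "wrist"; returns a dict with "image" (384x512x3 uint8, blue, green, red), "vertical_fov" (degrees; the focal length in pixels is half the picture's height over the tangent of half this angle, whatever the lens; pixels are square), "cx", "cy" (the principal point, pixels), "rvec" (rotation vector, rad) and "tvec" (3), from world to camera coordinates, as OpenCV has them. Camera axes: x right, y down, z forward; pixel columns grow to the right and rows downward; lengths in m; the calibration is good to about 2 mm. A picture is of the moment at which its call begins. There is no depth.
- job_done(): hands the job in; it is judged then, once.
The state is a dict: "t": time; "qpos": joint angles; "dq": joint speeds; "joint_efforts": joint torques, N m; "eef_pos": TCP position; "tcp_rot": TCP orientation; "wrist_force": force on the tool from outside, world axes, zero at the start; "torque": the same for the moment, N m; "finger_gap": finger opening in m; "grasp_force": force on a finger pad.
Only numpy, scipy, OpenCV 4.12 (cv2) and the standard library are available. Lean on these libraries where they do the work, as an engineer would, in place of code of your own. Each camera call takes 0.05 s, during which the arm holds its last target. There are 200 camera calls.

## Working session

There is one attempt and no reset: what is moved stays moved. The work goes in short steps, Python scripts to look and compute and a shell command to move; the robot and the scene stay as the last step left them, time stands still between calls to the robot, and variables do not carry over. Pictures are saved under pics/ and viewed, at most 10 in all, crops included, and the job is handed in when it is done.

```bash
mkdir -p pics; cat > h.py <<'E'
import numpy as np, cv2
from bench import sense, read_camera, job_done
def snap(n,f):
    c=read_camera(n); cv2.imwrite('pics/'+f+'.png',c['image']); 
    np.save('pics/'+f+'.npy',{k:v for k,v in c.items()},allow_pickle=True); return c
def load(f): return np.load('pics/'+f+'.npy',allow_pickle=True).item()
def K(c):
    h=c['image'].shape[0]; f=h/2/np.tan(np.radians(c['vertical_fov'])/2)
    return np.array([[f,0,c['cx']],[0,f,c['cy']],[0,0,1.]])
def ray(c,u,v,z):
    R=cv2.Rodrigues(np.array(c['rvec'],float))[0]; t=np.array(c['tvec'],float).ravel()
    d=R.T@np.linalg.inv(K(c))@[u,v,1.]; o=-R.T@t
    return o+d*(z-o[2])/d[2]
def proj(c,P):
    return cv2.projectPoints(np.array(P,float).reshape(-1,3),np.array(c['rvec'],float),np.array(c['tvec'],float),K(c),None)[0].reshape(-1,2)
E
python3 - <<'E'
from h import *
ims=[snap(n,n+'0') for n in('top','side','wrist')]
cv2.imwrite('pics/t0.png',cv2.resize(ims[0]['image'],(800,600),interpolation=cv2.INTER_CUBIC))
for c in ims: print(c['vertical_fov'],c['cx'],c['cy'],np.ravel(c['rvec']),np.ravel(c['tvec']))
s=sense(); print(s)
E
```

```text
48.33111203024065 258.1762511155621 191.6297610418014 [ 2.14342854 -2.18876051  0.10122305] [0.08422078 0.5713786  1.3027762 ]
43.113102816402964 251.0864226760525 201.240634840769 [ 2.49572784  0.01489876 -0.01041662] [-0.5777993   0.10473287  1.4962796 ]
60.25595582846632 259.8474787661424 198.2433746356753 [-2.34670957  1.74120223  0.23453225] [-0.5493194  -0.0265087   0.39094797]
{'t': 0.15, 'qpos': array([-1.38006611e+00,  8.77595379e-02,  1.37186577e+00, -2.50702917e-05,
        1.68358371e+00, -1.03125639e-01]), 'dq': array([ 0.00098355, -0.00179675, -0.00440173,  0.00161792, -0.00012554,
       -0.00108649]), 'joint_efforts': array([ 1.54184978e-03, -3.40641475e+01, -3.02793252e+01,  7.17763533e-02,
        3.05633666e-02, -1.13751157e-04]), 'eef_pos': array([ 0.15920378, -0.52604424,  0.21260805]), 'tcp_rot': array([-8.06861404e-04,  9.89225378e-01,  1.46398425e-01, -4.78335943e-05]), 'wrist_force': array([0.06780206, 0.15884591, 0.13871994]), 'torque': array([ 0.01774283, -0.02715952,  0.01905595]), 'grasp_force': 0.0, 'finger_gap': 0.09393367543654589}
```

View pics/t0.png

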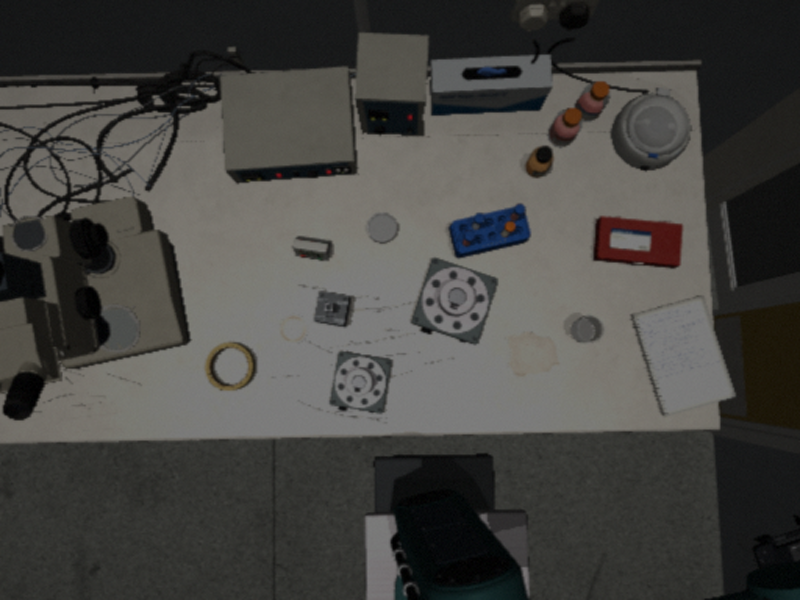

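View pics/side0.png

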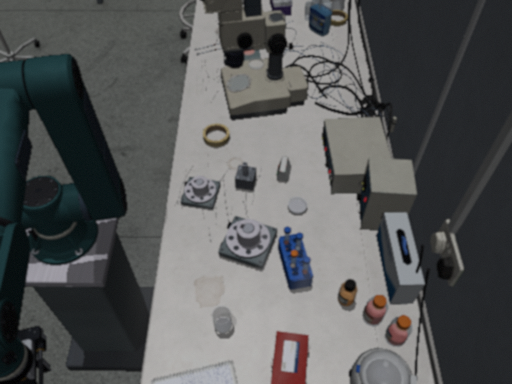

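The top view (800x600) shows the stand with the key at (333,308), and two turntables at (456,297) and (360,381). The tape is at (230,366), the timer at (313,247), the dish at (382,228) and the beaker at (583,328). Next I'll measure the sizes.

```bash
python3 - <<'E'
from h import *
c=load('top0'); s=.64
f=lambda u,v,z: ray(c,u*s,v*s,z)[:2].round(4)
print('A',f(456,297,.091),'B',f(360,381,.091),'stand',f(333,306,.084),f(333,308,.05))
# base corners z=.03
for q in [(432,258),(497,273),(480,342),(411,323)]: print('A',f(*q,.03))
for q in [(339,350),(393,354),(386,413),(331,408)]: print('B',f(*q,.03))
im=c['image'];
k=8
cr=[cv2.resize(im[a:a+64,b:b+64],(400,400),interpolation=cv2.INTER_CUBIC) for a,b in((158,258),(168,182))]
o=np.hstack(cr); cv2.imwrite('pics/crop.png',np.clip(o*1.8,0,255).astype('uint8'))
E
```

```text
A [ 0.5692 -0.0281] B [0.4146 0.1565] stand [0.5577 0.2066] [0.557  0.2104]
A [0.6551 0.0133]
A [ 0.6219 -0.1157]
A [ 0.4851 -0.0774]
A [0.5256 0.0581]
B [0.4752 0.2016]
B [0.4651 0.095 ]
B [0.3502 0.1109]
B [0.3621 0.2185]
```

View pics/crop.png

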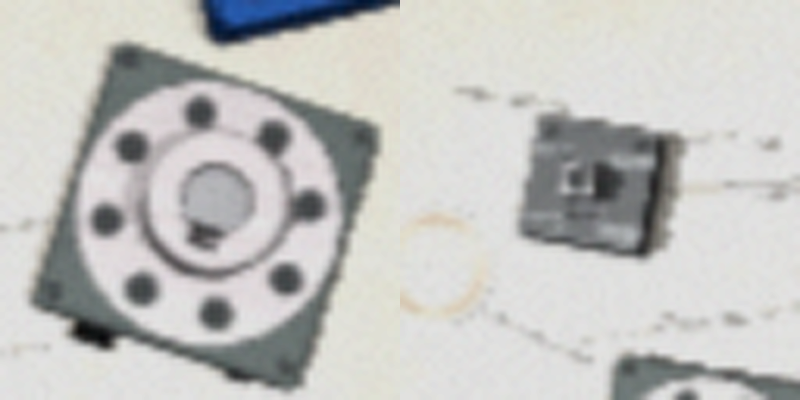

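```bash
cat >> h.py <<'E'
from scipy.spatial.transform import Rotation as Ro
def T(p,q):
    M=np.eye(4); M[:3,:3]=Ro.from_quat(np.r_[q[1:],q[0]]).as_matrix(); M[:3,3]=p; return M
def tool(s=None):
    s=s or sense(); return T(s['eef_pos'],s['tcp_rot'])
def delta(x,y,z,yaw=None):  # target TCP world -> offset mm in tool axes, turn
    M=tool(); o=M[:3,:3].T@(np.array([x,y,z])-M[:3,3])*1000
    c=np.arctan2(M[1,0],M[0,0]); print('offset',o.round(1),'yaw now',c.round(4), 'turn',None if yaw is None else -((yaw-c+np.pi/2)%np.pi-np.pi/2))
E
python3 - <<'E'
from h import *
c=load('wrist0'); R=cv2.Rodrigues(np.array(c['rvec'],float))[0];C=np.eye(4);C[:3,:3]=R;C[:3,3]=np.ravel(c['tvec'])
E=np.linalg.inv(tool())@np.linalg.inv(C); np.save('E.npy',E); print(E.round(3))
delta(.48,.2,.25,-.14)
delta(.5,.2,.25,-.14)
E
```

```text
[[-0.    -0.965 -0.261  0.076]
 [ 1.     0.    -0.001  0.001]
 [ 0.001 -0.261  0.965 -0.17 ]
 [ 0.     0.     0.     1.   ]]
offset [ 517.3 -602.1  -36.3] yaw now 0.2939 turn 0.4338529442961194
offset [ 536.5 -596.3  -36.4] yaw now 0.2939 turn 0.4338529442961194
```

```bash
python3 - <<'E'
from h import *
delta(.48,.12,.25,-.14)
E
python3 -m handwheel '[{"offset":[495,-525,-37],"turn":0.43,"fingers":-1},{"offset":[495,-525,-37],"turn":0.43,"fingers":-1},{"offset":[495,-525,-37],"turn":0.43,"fingers":-1},{"offset":[495,-525,-37],"turn":0.43,"fingers":-1},{"offset":[495,-525,-37],"turn":0.43,"fingers":-1},{"offset":[495,-525,-37],"turn":0.43,"fingers":-1},{"offset":[495,-525,-37],"turn":0.43,"fingers":-1},{"offset":[495,-525,-37],"turn":0.43,"fingers":-1},{"offset":[495,-525,-37],"turn":0.43,"fingers":-1},{"offset":[495,-525,-37],"turn":0.43,"fingers":-1},{"offset":[495,-525,-37],"turn":0.43,"fingers":-1},{"offset":[495,-525,-37],"turn":0.43,"fingers":-1}]'
python3 - <<'E'
from h import *
print(np.abs(sense()['dq']).max())
c=snap('wrist','w1'); cv2.imwrite('pics/w1b.png',cv2.resize(c['image'],(800,600),interpolation=cv2.INTER_CUBIC))
E
```

```text
offset [ 494.2 -525.5  -36.5] yaw now 0.2939 turn 0.4338529442961194
t: 1.65
eef_pos: [0.4814, 0.1222, 0.2499]
tcp_rot: [-0.0, 0.998, -0.067, -0.0]
wrist_force: [0.3, -0.7, 0.1]
finger_gap: 0.0941
grasp_force: 0.0
0.48594972938168596
```

View pics/w1b.png

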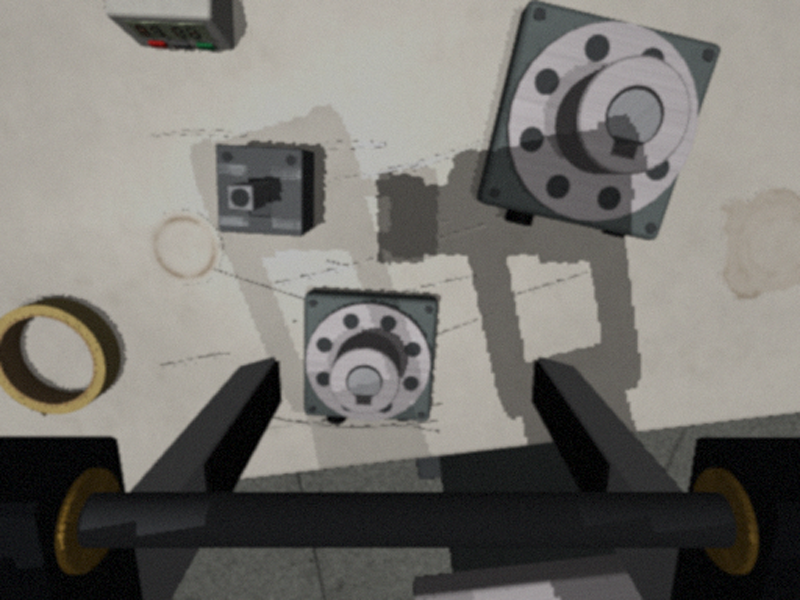

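The wrist view (800x600) shows the key head at (240,197) on the stand, whose top is centred near (260,190). The big drive's gap is at (624,147) and its shaft at (636,115). The key's x direction can't be read from here, so I'll go above it for a close look.

```bash
python3 - <<'E'
from h import *
c=load('w1'); s=.64
f=lambda u,v,z: ray(c,u*s,v*s,z)[:2].round(4)
print('key head',f(240,197,.094)) 
q=[f(*a,.05) for a in((217,144),(300,150),(303,235),(219,233))]; print('stand',np.mean(q,0),q)
sh=f(636,115,.091);g=f(624,147,.091);print('shaft',sh,'gap',g,np.degrees(np.arctan2(*(sh-g)[::-1])))
q=[f(*a,.03) for a in((530,2),(719,44),(655,238),(477,200))]; print('base',np.mean(q,0),[np.degrees(np.arctan2(*(q[i]-q[j])[::-1])).round(1) for i,j in((0,3),(1,2),(0,1),(3,2))])
delta(.535,.207,.25,-.14)
E
```

```text
key head [0.5547 0.2157]
stand [0.5562   0.215225] [array([0.5911, 0.2377]), array([0.5797, 0.1822]), array([0.5223, 0.1909]), array([0.5317, 0.2501])]
shaft [ 0.5702 -0.0286] gap [ 0.5528 -0.0211] -23.31770838675497
base [ 0.5692  -0.02535] [np.float64(-21.0), np.float64(-19.2), np.float64(71.3), np.float64(70.7)]
offset [ 41.2 -88.3  -0.2] yaw now -0.1308 turn 0.009188456582618132
```

```bash
python3 -m handwheel '[{"offset":[25,-92,50],"turn":0.03,"fingers":-1},{"offset":[25,-92,75],"turn":0.03,"fingers":-1},{"offset":[25,-92,75],"turn":0.03,"fingers":-1},{"offset":[25,-92,75],"turn":0.03,"fingers":-1},{"offset":[25,-92,75],"turn":0.03,"fingers":-1}]'
python3 - <<'E'
from h import *
c=snap('wrist','w2'); u=proj(c,[[.556,.2155,.06]])[0]; print(u)
x,y=int(max(u[0]-64,0)),int(max(u[1]-48,0)); print(x,y)
cv2.imwrite('pics/w2b.png',cv2.convertScaleAbs(cv2.resize(c['image'][y:y+96,x:x+128],(800,600),interpolation=cv2.INTER_CUBIC),alpha=1.8))
E
```

```text
t: 2.33
eef_pos: [0.5191, 0.2063, 0.1779]
tcp_rot: [-0.0, 0.996, -0.084, 0.002]
wrist_force: [-0.3, 0.8, -0.3]
finger_gap: 0.0941
grasp_force: 0.0
[242.56292098 158.61015774]
178 110
```

View pics/w2b.png

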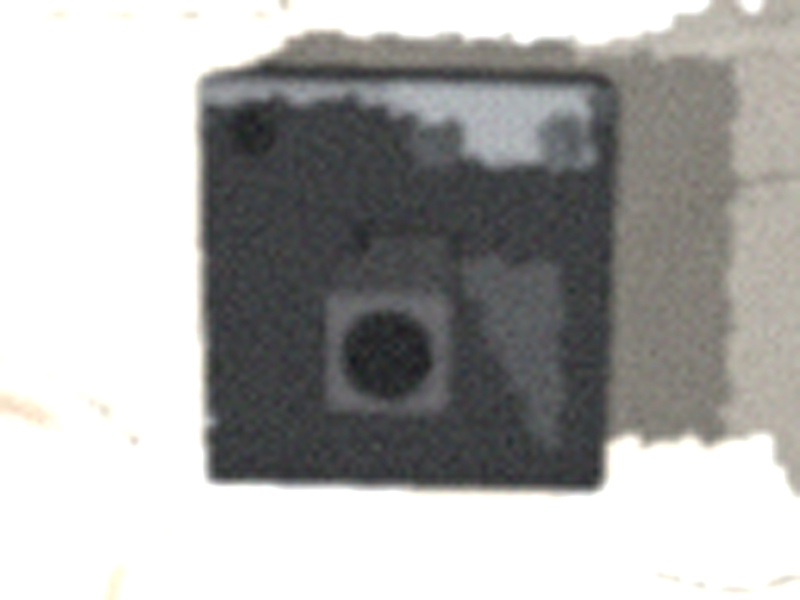

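The crop shows the head at (387,352) and the stand's top with corners (205,75), (610,75), (603,488) and (208,485), parallel to the picture. The key's x direction still isn't visible, but the blade will show it once lifted. Next: the position for the grasp.

```bash
python3 - <<'E'
from h import *
c=load('w2')
f=lambda u,v,z: ray(c,178+u*.16-.4,110+v*.16-.4,z)[:2]
q=[f(*a,.05) for a in((205,75),(610,75),(603,488),(208,485))]; print('stand',np.mean(q,0),[np.degrees(np.arctan2(*(q[i]-q[j])[::-1])).round(1) for i,j in((0,3),(1,2),(0,1),(3,2))],[np.linalg.norm(q[i]-q[i-1]).round(4) for i in range(4)])
q=[f(*a,.094) for a in((327,293),(450,293),(447,412),(327,412))]; h=np.mean(q,0);print('head',h)
print(sense()['eef_pos'],sense()['t'],sense()['qpos'])
delta(h[0],h[1],.069,-.17)
E
```

```text
stand [0.55756662 0.2156799 ] [np.float64(-11.4), np.float64(-9.9), np.float64(80.4), np.float64(80.0)] [np.float64(0.0592), np.float64(0.057), np.float64(0.0596), np.float64(0.0585)]
head [0.55513177 0.21615936]
[0.51914431 0.20628572 0.17790547] 2.375 [ 2.76921089e-01  1.12826405e-01  1.41315443e+00 -3.06800838e-04
  1.61151957e+00  2.01543371e+00]
offset [ 33.4 -15.6 109.1] yaw now -0.1677 turn 0.002267750141217384
```

```bash
python3 -m handwheel '[{"offset":[34,-15.5,50],"turn":0.01,"fingers":-1},{"offset":[34,-15.5,90],"turn":0.01,"fingers":-1},{"offset":[34,-15.5,109],"turn":0.01,"fingers":-1},{"offset":[34,-15.5,109],"turn":0.01,"fingers":-1},{"offset":[34,-15.5,109],"turn":0.01,"fingers":0.5},{"offset":[34,-15.5,109],"turn":0.01,"fingers":0.8},{"offset":[34,-15.5,109],"turn":0.01,"fingers":1},{"offset":[34,-15.5,109],"turn":0.01,"fingers":1},{"offset":[34,-15.5,109],"turn":0.01,"fingers":1},{"offset":[34,-15.5,109],"turn":0.01,"fingers":1}]'
```

```text
t: 3.62
eef_pos: [0.5543, 0.2168, 0.0663]
tcp_rot: [0.0, 0.996, -0.088, -0.0]
wrist_force: [0.9, -0.7, -0.3]
finger_gap: 0.0373
grasp_force: 0.0
```

```bash
python3 -m handwheel '[{"offset":[0,0,0],"turn":0,"fingers":1},{"offset":[0,0,0],"turn":0,"fingers":1},{"offset":[0,0,0],"turn":0,"fingers":1},{"offset":[0,0,0],"turn":0,"fingers":1}]'; python3 -c "
from h import *; s=sense();print(s['eef_pos'],s['qpos'],s['finger_gap'])"
```

```text
t: 4.12
eef_pos: [0.5544, 0.2168, 0.0664]
tcp_rot: [0.0, 0.996, -0.088, 0.0]
wrist_force: [-0.4, -0.5, 0.1]
finger_gap: 0.0157
grasp_force: 30.0
[0.55439498 0.21680847 0.06637286] [ 2.77614672e-01  2.58355108e-01  1.46961367e+00 -9.32245683e-05
  1.41363895e+00  2.02463000e+00] 0.015679873485055736
```

```bash
python3 -m handwheel '[{"offset":[0,0,-15],"turn":0,"fingers":1},{"offset":[0,0,-35],"turn":0,"fingers":1},{"offset":[0,0,-60],"turn":0,"fingers":1},{"offset":[0,0,-110],"turn":0,"fingers":1},{"offset":[0,0,-130],"turn":0,"fingers":1},{"offset":[0,0,-130],"turn":0,"fingers":1}]'
python3 - <<'E'
from h import *
c=snap('wrist','w3'); M=tool(); p=M[:3,3]+M[:3,2]*.057; u=proj(c,[p])[0]; print(u,M[:3,3])
x,y=int(u[0]-64),int(u[1]-48); print(x,y)
cv2.imwrite('pics/w3b.png',cv2.convertScaleAbs(cv2.resize(c['image'][y:y+96,x:x+128],(800,600),interpolation=cv2.INTER_CUBIC),alpha=1.8))
E
```

```text
t: 4.88
eef_pos: [0.5555, 0.2172, 0.2]
tcp_rot: [-0.001, 0.996, -0.088, 0.003]
wrist_force: [-0.8, -0.5, -0.8]
finger_gap: 0.0162
grasp_force: 30.0
[260.51478198 218.56588601] [0.55459537 0.21695007 0.19760163]
196 170
```

View pics/w3b.png

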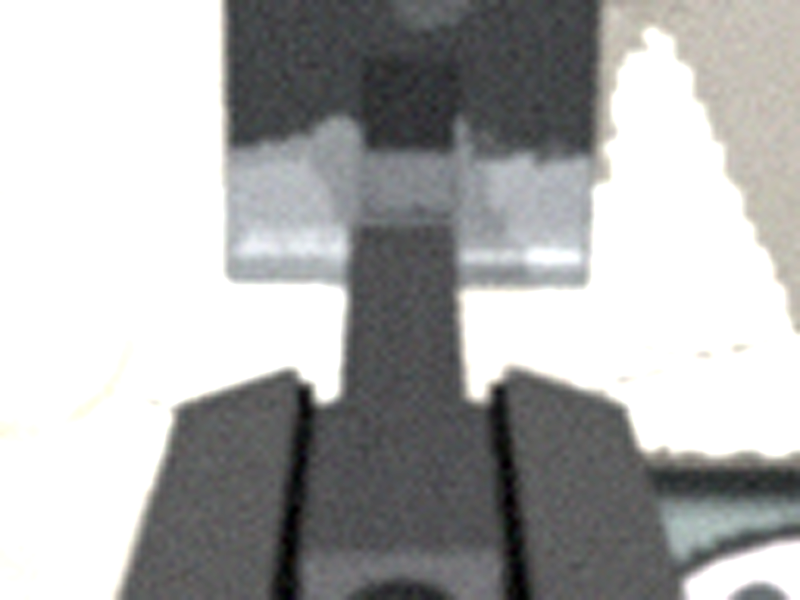

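The crop shows the blade at constant width, 350 to 455, so it is gripped across y. Its tip edge is at row 225, near what I expect for a flat face towards tool +x. I'll check that numerically and plan the move.

```bash
python3 - <<'E'
from h import *
c=load('w3'); M=tool()
P=lambda x,z:(proj(c,[(M@[x,0,z,1])[:3]])[0]-[196,170])/.16
print('flat: tip',P(.007,.0564),'under',P(.007,.0044),' slant: tip',P(-.001,.0564),'under',P(.0077,.0044))
delta(.514,-.008,.197,-.34)
E
```

```text
flat: tip [403.24615922 247.7733934 ] under [403.09439263 413.12629226]  slant: tip [403.21166517 313.2964155 ] under [403.09810331 405.96035957]
offset [ -0.5 228.6   0.4] yaw now -0.1762 turn 0.163843103920861
```

```bash
python3 -m handwheel '[{"offset":[0,40,0],"turn":0.03,"fingers":1},{"offset":[0,90,0],"turn":0.06,"fingers":1},{"offset":[0,140,0],"turn":0.1,"fingers":1},{"offset":[0,190,0],"turn":0.14,"fingers":1},{"offset":[0,220,0],"turn":0.164,"fingers":1},{"offset":[0,229,0],"turn":0.164,"fingers":1},{"offset":[0,229,0],"turn":0.164,"fingers":1},{"offset":[0,229,0],"turn":0.164,"fingers":1}]'
python3 - <<'E'
from h import *
c=snap('wrist','w4'); M=tool(); p=M[:3,3]+M[:3,2]*.0564; u=proj(c,[p,[.5518,-.0212,.091]]); print(u,M[:3,3])
x,y=int(u[0][0]-100),int(u[0][1]-115); print(x,y)
cv2.imwrite('pics/w4b.png',cv2.convertScaleAbs(cv2.resize(c['image'][y:y+150,x:x+200],(800,600),interpolation=cv2.INTER_CUBIC),alpha=1.5))
E
```

```text
t: 5.92
eef_pos: [0.5143, -0.0075, 0.196]
tcp_rot: [-0.0, 0.986, -0.168, -0.0]
wrist_force: [-0.5, -0.4, -0.9]
finger_gap: 0.0158
grasp_force: 30.0
[[259.84140483 218.44016697]
 [260.56460705 154.03726759]] [ 0.51433357 -0.00741876  0.19615806]
159 103
```

View pics/w4b.png

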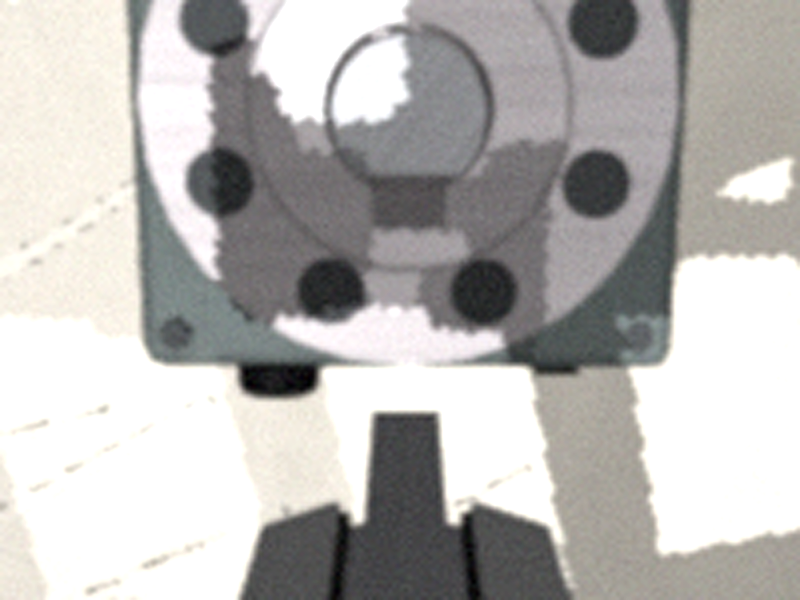

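The crop shows the gap from (372,178) to (447,228), the shaft centre at (411,103) and the key tip at (405,413), all well aligned in yaw.

```bash
python3 - <<'E'
from h import *
c=load('w4'); M=tool(); Mi=np.linalg.inv(M)
f=lambda u,v,z: (Mi@np.r_[ray(c,159+u/4-.4,103+v/4-.4,z),1])[:3]*1000
print('gap c flat',f(409.5,178,.091),'shaft',f(411,103,.091),'hub side',f(409.5,228,.091))
print('gap L',f(372,178,.091),'R',f(447,178,.091),'hub L/R',f(247,95,.091),f(573,95,.091))
z=M[2,3]-.0564
print('tip',f(405,413,z),f(375,413,z),f(438,413,z),z, sense()['eef_pos'])
E
```

```text
gap c flat [ 45.71895494   0.93077396 105.13046135] shaft [ 60.92169195   1.22727041 105.12128063] hub side [ 35.33143268   0.93708582 105.13667865]
gap L [ 45.72059667  -6.82577608 105.13252385] R [ 45.71731327   8.68703233 105.12839893] hub L/R [ 62.52563401 -32.15191185 105.12920025] [ 62.50889042  34.19121695 105.11156095]
tip [9.47134543e+00 8.89628780e-03 5.63943393e+01] [ 9.47182077 -5.34521078 56.39576334] [ 9.47082257  5.89821898 56.39277284] 0.13975805821806764 [ 0.51433357 -0.00741876  0.19615806]
```

```bash
python3 -m handwheel '[{"offset":[20,0.7,0],"turn":0,"fingers":1},{"offset":[35,0.7,0],"turn":0,"fingers":1},{"offset":[35,0.7,20],"turn":0,"fingers":1},{"offset":[35,0.7,40],"turn":0,"fingers":1},{"offset":[35,0.7,40],"turn":0,"fingers":1},{"offset":[35,0.7,40],"turn":0,"fingers":1}]'
python3 - <<'E'
from h import *
s=sense(); print(s['wrist_force'],s['torque'],s['eef_pos'])
c=snap('wrist','w5'); M=tool(); p=M[:3,3]+M[:3,2]*.0564; u=proj(c,[p])
x,y=int(u[0][0]-80),int(u[0][1]-80); print(x,y)
cv2.imwrite('pics/w5b.png',cv2.convertScaleAbs(cv2.resize(c['image'][y:y+120,x:x+160],(800,600),interpolation=cv2.INTER_CUBIC),alpha=2))
E
```

```text
t: 6.72
eef_pos: [0.5476, -0.0207, 0.1572]
tcp_rot: [0.0, 0.986, -0.169, 0.0]
wrist_force: [0.1, 0.9, -0.2]
finger_gap: 0.0159
grasp_force: 30.0
[ 0.12265998  0.93611845 -0.21745263] [ 0.11062963 -0.02803169 -0.04118951] [ 0.5475639  -0.02074453  0.15720527]
179 138
```

View pics/w5b.png

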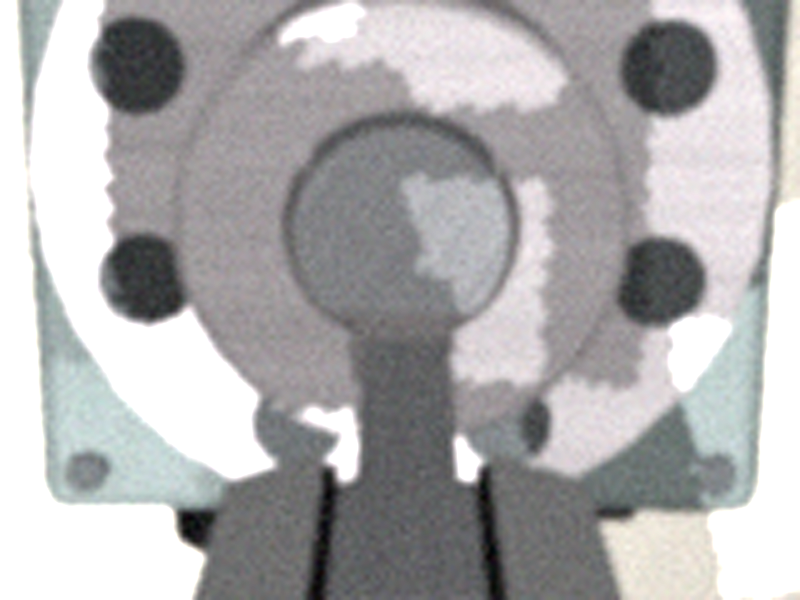

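The tip is at (406,338), over the gap's dark strip at columns 352–455 just below the shaft flat near row 318, so it is centred. I'll lower it.

```bash
python3 -m handwheel '[{"offset":[0,-0.3,10],"turn":0,"fingers":1},{"offset":[0,-0.3,16],"turn":0,"fingers":1},{"offset":[0,-0.3,22],"turn":0,"fingers":1},{"offset":[0,-0.3,22],"turn":0,"fingers":1},{"offset":[0,-0.3,22],"turn":0,"fingers":1}]'
```

```text
t: 7.4
eef_pos: [0.5472, -0.0207, 0.1345]
tcp_rot: [0.0, 0.986, -0.169, 0.0]
wrist_force: [0.6, -0.6, -1.6]
finger_gap: 0.0155
grasp_force: 30.0
```

```bash
python3 -m handwheel '[{"offset":[0.7,0,2],"turn":0,"fingers":1},{"offset":[1.3,0,4],"turn":0,"fingers":1},{"offset":[1.3,0,6],"turn":0,"fingers":1},{"offset":[1.3,0,6],"turn":0,"fingers":1},{"offset":[1.3,0,6],"turn":0,"fingers":1}]'
```

```text
t: 8.02
eef_pos: [0.5483, -0.0212, 0.1285]
tcp_rot: [0.0, 0.986, -0.169, 0.0]
wrist_force: [-0.7, -0.0, -1.4]
finger_gap: 0.0158
grasp_force: 30.0
```

```bash
python3 -m handwheel '[{"offset":[0.5,0,2],"turn":0,"fingers":1},{"offset":[1,0,3],"turn":0,"fingers":1},{"offset":[1,0,4],"turn":0,"fingers":1},{"offset":[1,0,4],"turn":0,"fingers":1},{"offset":[1,0,4],"turn":0,"fingers":1}]'
```

```text
t: 8.65
eef_pos: [0.5486, -0.0212, 0.1241]
tcp_rot: [-0.0, 0.986, -0.169, -0.001]
wrist_force: [-3.7, 1.4, 0.2]
finger_gap: 0.0157
grasp_force: 30.0
```

```bash
python3 -m handwheel '[{"offset":[-0.3,0,1.5],"turn":0,"fingers":1},{"offset":[-0.3,0,3],"turn":0,"fingers":1},{"offset":[-0.3,0,3],"turn":0,"fingers":1}]'; python3 -m handwheel '[{"offset":[0,0,0],"turn":0,"fingers":0.7},{"offset":[0,0,0],"turn":0,"fingers":0.5},{"offset":[0,0,0],"turn":0,"fingers":0},{"offset":[0,0,0],"turn":0,"fingers":0},{"offset":[0,0,0],"turn":0,"fingers":0},{"offset":[0,0,0],"turn":0,"fingers":0}]'
python3 - <<'E'
from h import *
c=snap('wrist','w6')
cv2.imwrite('pics/w6b.png',cv2.convertScaleAbs(cv2.resize(c['image'][120:300,140:380],(800,600),interpolation=cv2.INTER_CUBIC),alpha=2))
E
```

```text
t: 9.02
eef_pos: [0.5487, -0.0213, 0.1213]
tcp_rot: [-0.0, 0.986, -0.169, -0.0]
wrist_force: [-4.2, 1.4, 0.9]
finger_gap: 0.0158
grasp_force: 30.0
t: 9.78
eef_pos: [0.5491, -0.0215, 0.1215]
tcp_rot: [0.0, 0.986, -0.169, 0.0]
wrist_force: [0.6, -0.4, -0.2]
finger_gap: 0.0474
grasp_force: 0.0
```

View pics/w6b.png

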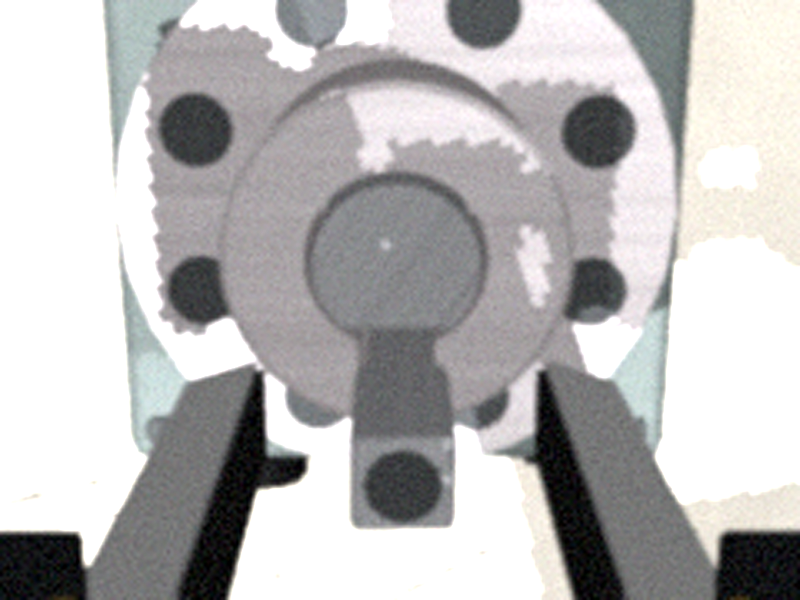

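The key stands upright in the gap, flat face against the shaft, with its head centre at (403,481) in the crop. I'll go up, close the gripper and centre it over the head.

```bash
python3 - <<'E'
from h import *
c=load('w6'); Mi=np.linalg.inv(tool())
f=lambda u,v:(Mi@np.r_[ray(c,140+u*.3-.35,120+v*.3-.35,.147),1])[:3]*1000
print(f(403,481),f(353,435),f(452,526))
E
python3 -m handwheel '[{"offset":[0,0,-25],"turn":0,"fingers":0},{"offset":[0,0,-55],"turn":0,"fingers":0},{"offset":[0,0,-55],"turn":0,"fingers":1},{"offset":[0,0,-55],"turn":0,"fingers":1},{"offset":[0,0,-55],"turn":0,"fingers":1},{"offset":[0,0,-55],"turn":0,"fingers":1},{"offset":[0,0,-55],"turn":0,"fingers":1},{"offset":[0,0,-55],"turn":0,"fingers":1}]'
```

```text
[  4.750518     0.29837194 -25.52377152] [ 11.90661776  -6.8111491  -25.52226377] [ -2.41686215   7.43175351 -25.52528063]
t: 10.82
eef_pos: [0.5489, -0.0214, 0.1763]
tcp_rot: [0.0, 0.986, -0.169, -0.0]
wrist_force: [-0.7, 0.5, 0.1]
finger_gap: 0.0001
grasp_force: 0.0
```

```bash
python3 -m handwheel '[{"offset":[3.5,0.3,8],"turn":0,"fingers":1},{"offset":[3.5,0.3,16],"turn":0,"fingers":1},{"offset":[3.5,0.3,18],"turn":0,"fingers":1},{"offset":[3.5,0.3,20],"turn":0,"fingers":1},{"offset":[3.5,0.3,21],"turn":0,"fingers":1},{"offset":[3.5,0.3,22],"turn":0,"fingers":1},{"offset":[3.5,0.3,22],"turn":0,"fingers":1}]'
```

```text
t: 11.7
eef_pos: [0.5522, -0.0228, 0.1546]
tcp_rot: [0.0, 0.986, -0.169, 0.0]
wrist_force: [-0.7, -0.0, 0.2]
finger_gap: 0.0003
grasp_force: 0.0
```

```bash
python3 -m handwheel '[{"offset":[0,0,1],"turn":0,"fingers":1},{"offset":[0,0,2],"turn":0,"fingers":1},{"offset":[0,0,3],"turn":0,"fingers":1},{"offset":[0,0,4],"turn":0,"fingers":1},{"offset":[0,0,4],"turn":0,"fingers":1}]';python3 -m handwheel '[{"offset":[0,0,1],"turn":0,"fingers":1},{"offset":[0,0,2],"turn":0,"fingers":1},{"offset":[0,0,3],"turn":0,"fingers":1},{"offset":[0,0,4],"turn":0,"fingers":1},{"offset":[0,0,4],"turn":0,"fingers":1}]'
```

```text
t: 12.32
eef_pos: [0.5524, -0.0228, 0.1521]
tcp_rot: [-0.0, 0.986, -0.169, 0.001]
wrist_force: [-1.9, -0.8, 5.9]
finger_gap: 0.0004
grasp_force: 2.9
t: 12.95
eef_pos: [0.5525, -0.0225, 0.1489]
tcp_rot: [-0.0, 0.986, -0.169, 0.001]
wrist_force: [-3.4, 1.5, 8.9]
finger_gap: 0.0008
grasp_force: 4.3
```

```bash
python3 -m handwheel '[{"offset":[0,0,1],"turn":0,"fingers":1},{"offset":[0,0,2],"turn":0,"fingers":1},{"offset":[0,0,3],"turn":0,"fingers":1},{"offset":[0,0,4],"turn":0,"fingers":1},{"offset":[0,0,4],"turn":0,"fingers":1}]';python3 -m handwheel '[{"offset":[0,0,1],"turn":0,"fingers":1},{"offset":[0,0,2],"turn":0,"fingers":1},{"offset":[0,0,3],"turn":0,"fingers":1},{"offset":[0,0,4],"turn":0,"fingers":1},{"offset":[0,0,4],"turn":0,"fingers":1}]'
```

```text
t: 13.58
eef_pos: [0.5525, -0.0225, 0.1449]
tcp_rot: [-0.0, 0.986, -0.169, 0.001]
wrist_force: [-3.6, -0.3, 8.6]
finger_gap: 0.0004
grasp_force: 4.3
t: 14.2
eef_pos: [0.5524, -0.0225, 0.1409]
tcp_rot: [-0.0, 0.986, -0.169, 0.001]
wrist_force: [-3.2, 1.3, 8.5]
finger_gap: 0.0002
grasp_force: 4.3
```

```bash
python3 -m handwheel '[{"offset":[0,0,1],"turn":0,"fingers":1},{"offset":[0,0,2],"turn":0,"fingers":1},{"offset":[0,0,3],"turn":0,"fingers":1},{"offset":[0,0,3],"turn":0,"fingers":1}]';python3 -m handwheel '[{"offset":[0,0,1],"turn":0,"fingers":1},{"offset":[0,0,2],"turn":0,"fingers":1},{"offset":[0,0,2],"turn":0,"fingers":1}]';
```

```text
t: 14.7
eef_pos: [0.5524, -0.0225, 0.1379]
tcp_rot: [-0.0, 0.986, -0.169, 0.001]
wrist_force: [-4.1, 0.8, 8.2]
finger_gap: 0.0005
grasp_force: 4.4
t: 15.08
eef_pos: [0.5525, -0.0224, 0.1369]
tcp_rot: [-0.0, 0.986, -0.169, 0.001]
wrist_force: [-4.0, 0.4, 11.5]
finger_gap: 0.0006
grasp_force: 6.0
```

Resistance is rising at the expected depth, so I'll press to about 22 N.

```bash
python3 -m handwheel '[{"offset":[0,0,1],"turn":0,"fingers":1},{"offset":[0,0,2],"turn":0,"fingers":1},{"offset":[0,0,2],"turn":0,"fingers":1}]';python3 -m handwheel '[{"offset":[0,0,1],"turn":0,"fingers":1},{"offset":[0,0,2],"turn":0,"fingers":1},{"offset":[0,0,2],"turn":0,"fingers":1}]'
```

```text
t: 15.45
eef_pos: [0.5526, -0.0224, 0.1368]
tcp_rot: [-0.0, 0.986, -0.169, 0.002]
wrist_force: [-7.0, 1.6, 17.9]
finger_gap: 0.0007
grasp_force: 9.0
t: 15.82
eef_pos: [0.5527, -0.0224, 0.1366]
tcp_rot: [-0.0, 0.986, -0.169, 0.002]
wrist_force: [-8.9, 1.9, 23.7]
finger_gap: 0.001
grasp_force: 12.1
```

```bash
python3 -m handwheel '[{"offset":[0,0,1.5],"turn":0,"fingers":1},{"offset":[0,0,1.5],"turn":0,"fingers":1}]';python3 -m handwheel '[{"offset":[0,0,-5],"turn":0,"fingers":1},{"offset":[0,0,-15],"turn":0,"fingers":1},{"offset":[-10,0,-60],"turn":0,"fingers":1},{"offset":[-30,0,-80],"turn":0,"fingers":1},{"offset":[-30,0,-80],"turn":0,"fingers":1},{"offset":[-30,0,-80],"turn":0,"fingers":1}]'
python3 - <<'E'
from h import *
c=snap('wrist','w7')
cv2.imwrite('pics/w7b.png',cv2.convertScaleAbs(cv2.resize(c['image'][80:260,140:380],(800,600),interpolation=cv2.INTER_CUBIC),alpha=2))
E
```

```text
t: 16.08
eef_pos: [0.5528, -0.0223, 0.1365]
tcp_rot: [-0.0, 0.986, -0.169, 0.003]
wrist_force: [-10.9, 2.3, 28.1]
finger_gap: 0.0005
grasp_force: 14.3
t: 16.82
eef_pos: [0.5238, -0.013, 0.2064]
tcp_rot: [0.0, 0.986, -0.169, -0.001]
wrist_force: [0.2, -0.7, -0.9]
finger_gap: 0.0008
grasp_force: 0.0
```

View pics/w7b.png

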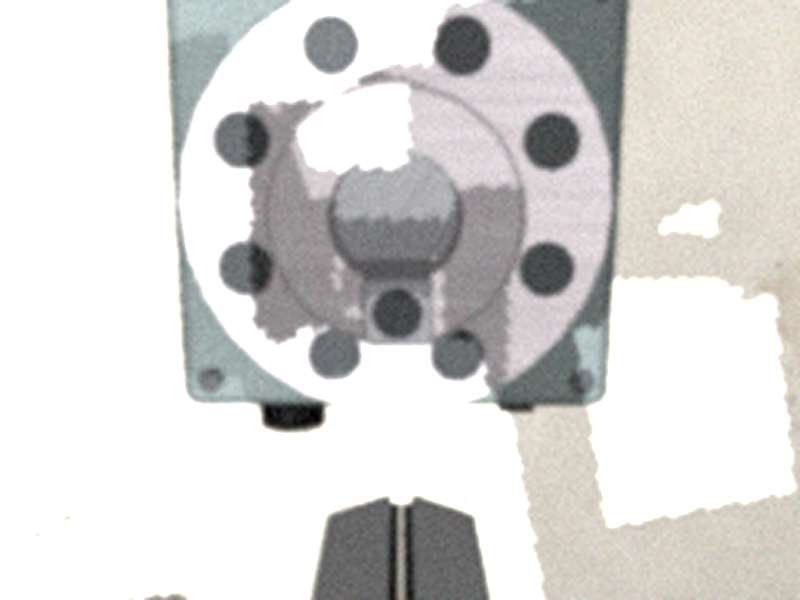

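The key's head is seated upright at (397,312) next to the shaft, and the gripper is clear, so I'll hand it in.

```bash
python3 -c "
from bench import job_done; print(job_done())"
```

```text
the job is handed in; nothing more can be done
None
```

The key was released in the gap and pressed in with about 28 N until it stopped moving, with its tip about 46 mm down by the arm's reading. The gripper is clear, no bystander was touched, and I handed the job in at about 17 s; it returned no verdict, and the hub's shift was not measured directly.

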